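# Flip the job marker to white

## Robot

A 6-joint arm with a two-finger parallel gripper is mounted at the origin on the work surface. World frame = base frame: x ahead of the robot, y to its left, z up, the work surface at z = 0. Lengths are in m, angles in rad, forces in N, time in s.
With the tool pointing down it reaches from about 0.325 to 0.775 m from the base axis. Payload 9.3 kg.
Tool frame: the origin (TCP) lies at the very end of the fingers, on their centre line; the grasp point (between the pads) lies 19 mm behind it (tcp_to_grasp is the distance from the TCP to the grasp point, in m); z points along the fingers, x is the direction in which the jaws open and shut, and the axes are right-handed (so a half turn about z gives the same grasp; the last joint's range is limited). The gripper opens to 85 mm and grips with 20 to 120 N. Pads are 22 mm wide; open, the fingers measure 114 mm over their backs; the gripper's body (76 mm by 85 mm) begins 54 mm behind the grasp point. The pads swing forward as they close: fully open they stand 13 mm farther back than shut.
Start: joints at [-1.305, 0.259, 0.021, 1.334, 0, 1.418], TCP at [0.224, -0.502, 0.208] pointing down, gripper open.
Joint ranges: [-3.04, 3.04], [-0.91, 1.82], [-1.04, 1.36], [-1.92, 1.95], [-1.52, 1.45], [-3.14, 3.14]. Speed limits (rad/s): [2.22, 2.22, 2.79, 3.14, 3.14, 3.14].

## Interface

Orientations are given as a 3x3 rotation matrix whose columns are the frame's x, y, z axes.
In Python, from workcell import get_state, snapshot, sign_off, tcp_to_grasp gives the robot as it stands.
- The arm moves only by the shell command python3 -m pendant 'ROWS' [OPENING] [FORCE]. ROWS is JSON, a list of rows, each a list of 4 numbers: the shift along the world's x, y, z in m, then the turn about the world's z in degrees. In form: [[x, y, z, roll], ...]. A call has 1 to 10 rows; each row shifts and turns the pose as measured when the row begins; what a row does not reach is not made up. A row lasts 1/8 s, in which the tool goes at most 62.5 mm and 10.7 degrees, less where a joint would pass 70% of its speed; a pose out of reach is approached as far as the arm can. A call with a gripper value outside its range is refused whole. OPENING is the finger opening in m, from 0 to 0.0854, set as the call begins (- or left out, the last holds). The fingers move at their own pace and stop on an object; FORCE is the grip in N (left out, the last holds). Time passes only in rows, so rows that do not move let the fingers close. It gives the time, the measured TCP pose, the force and the opening at its end, in the units of the state.
- get_state(): the state, without advancing time (a new reading comes with each control period).
- snapshot(name): name is "side" or "top"; returns a dict with "frame" (420x560x3 uint8, red, green, blue), "camera_matrix" (3x3 intrinsics, pixels), "k1" (the pictures are not rectified: a ray, as slopes to the right and down, at radius r is drawn at 1 + k1 r^2 times it, then the intrinsics apply), "T" (4x4, takes a point from camera to world coordinates). Camera axes: x right, y down, z forward; pixel columns grow to the right and rows downward; lengths in m; the calibration is good to about 2 mm. A picture is of the moment at which its call begins. There is no depth.
- sign_off(): hands the job in, once; it reports no verdict.
The state is a dict: "t": time; "joint_pos": joint angles; "joint_velocities": joint speeds; "tau": joint torques, N m; "ee_pos": TCP position; "ee_rot": TCP orientation; "ft_force": force on the tool from outside, world axes, zero at the start; "torque": the same for the moment, N m; "opening": opening from 0.0 (shut) to 1.0 (fully open).
Only numpy, scipy, OpenCV 4.12 (cv2) and the standard library are available. Lean on these libraries where they do the work, as an engineer would, in place of code of your own. Each camera call takes 0.05 s, during which the arm holds its last target.

## Task

The job at the yellow marker is finished: flip the yellow marker's paddle all the way over its pivot, so that it lies level on the other side and shows its white face instead of the red one. Push it over gently with the fingertips, without pinching it and without shifting, tipping or lifting the marker, and leave the blue marker and everything else on the mat alone.

Things in the scene. Friction and masses are not known exactly. Their poses are not given: they have to be found in the camera images.
- yellow_marker: yellow status marker (the one to flip): yellow foot plate 100 x 130 x 8 mm, loose on the mat (about 0.9 kg), two yellow posts 26 mm wide (inner faces 78 mm apart, tops 85 mm up) carrying a pivot pin. Origin: centre of the foot's underside. x is along the pin, y points level to the side where the paddle starts, z up.
- yellow_pivot (a point): middle of the yellow marker's pivot pin, 75 mm above the foot's underside and straight above the foot's centre; axes as the marker's.
- yellow_paddle (a joint): angle of the yellow paddle about its pin: 0 = level towards the marker's +y, red face up (starts 0 to 0.35), pi/2 = upright, pi = level towards -y, white face up; hard stops 0.12 beyond level, at -0.12 and pi + 0.12. Friction hinge: the 40 g paddle stays at any angle it is left at (0.03 N m); a push of 1 to 2 N moves it. Plate 60 mm wide along the pin, 6 mm thick.
- yellow_edge (a point): middle of the yellow paddle's free edge, 70 mm from the pin; moves with it. At the pin, two black thumb fins (30 mm wide along the pin, centred, 4 mm thick, reaching 48 mm from the pin) stand square to the plate, one on each face: at angle 0 one points straight up and leans to the marker's -y as the paddle rises; at pi the other points up.
- blue_marker: blue status marker (LEAVE ALONE): blue foot plate 100 x 130 x 8 mm, loose on the mat (about 0.9 kg), two blue posts 26 mm wide (inner faces 78 mm apart, tops 85 mm up) carrying a pivot pin. Origin: centre of the foot's underside. x is along the pin, y points level to the side where the paddle starts, z up.
- blue_pivot (a point): middle of the blue marker's pivot pin, 75 mm above the foot's underside and straight above the foot's centre; axes as the marker's.
- blue_paddle (a joint): angle of the blue paddle about its pin: 0 = level towards the marker's +y, red face up (starts 0 to 0.35), pi/2 = upright, pi = level towards -y, white face up; hard stops 0.12 beyond level, at -0.12 and pi + 0.12. Friction hinge: the 40 g paddle stays at any angle it is left at (0.03 N m); a push of 1 to 2 N moves it. Plate 60 mm wide along the pin, 6 mm thick.
- blue_edge (a point): middle of the blue paddle's free edge, 70 mm from the pin; moves with it. At the pin, two black thumb fins (30 mm wide along the pin, centred, 4 mm thick, reaching 48 mm from the pin) stand square to the plate, one on each face: at angle 0 one points straight up and leans to the marker's -y as the paddle rises; at pi the other points up.
- bottle: small upright bottle with a red cap between the markers, 28 mm across, 68 mm tall; origin at the centre of its underside. Leave alone.
- jar: round clear jar with an orange lid, 54 mm across, 50 mm tall, beyond the markers; origin at the centre of its underside. Leave alone.
- bracket: black half-built bracket assembly with steel screws, 50 x 75 mm, 45 mm tall, beyond the markers; origin at the centre of its underside. Leave alone.

How it is judged:
By the outcome, as a careful person would: the job done as asked, in the order asked, and still so for the second after the job is handed in, with the robot touching nothing.
It also fails if it takes over 48 s, if anything falls off the work surface, if the arm or the gripper's body presses on something with over 40 N, if the wrist force passes 120 N, or if a joint passes its speed limit or range.

## Working session

There is one attempt and no reset: what is moved stays moved. The work goes in short steps, Python scripts to look and compute and a shell command to move; the robot and the scene stay as the last step left them, time stands still between calls to the robot, and variables do not carry over. Pictures are saved under pics/ and viewed, and the job is handed in when it is done.

```bash
mkdir -p pics; ls; python3 - <<'E'
from workcell import *
import cv2,json
s=get_state(); print(s, tcp_to_grasp)
for n in("side","top"):
    d=snapshot(n); cv2.imwrite(f"pics/{n}0.png",d["frame"][:,:,::-1]); print(n,d["camera_matrix"],d["k1"],d["T"])
E
```

```text
pics
{'t': 0.0, 'joint_pos': array([-1.30460947e+00,  2.59213776e-01,  2.07630997e-02,  1.33368336e+00,
        5.00180512e-06,  1.41818138e+00]), 'joint_velocities': array([-0.00035496, -0.00039946,  0.00036538, -0.00089678,  0.00059931,
       -0.00017617]), 'tau': array([ 5.03906376e-04, -5.55639553e+01,  3.44527352e+01,  1.35920758e-02,
       -2.48063052e-04, -1.66873951e-05]), 'ee_pos': array([ 0.22357583, -0.50217772,  0.20755498]), 'ee_rot': array([[ 4.06665868e-01, -9.13576899e-01, -3.47065433e-04],
       [-9.13576010e-01, -4.06665963e-01,  1.29191447e-03],
       [-1.32140291e-03, -2.08306865e-04, -9.99999105e-01]]), 'ft_force': array([ 0.34213628, -0.05287264, -0.37826509]), 'torque': array([ 0.00209933, -0.02819501,  0.00257051]), 'opening': 0.9999239697005959} 0.0187
side [[430.9045104    0.         276.46151883]
 [  0.         430.9045104  209.47510389]
 [  0.           0.           1.        ]] -0.10742770833242743 [[ 0.83258271 -0.36775626  0.41419967  0.27832574]
 [-0.55344988 -0.52216833  0.64887092 -0.53386065]
 [-0.02234439 -0.76947746 -0.63828298  0.61160303]
 [ 0.          0.          0.          1.        ]]
top [[497.57056049   0.         270.50770945]
 [  0.         497.57056049 208.68774053]
 [  0.           0.           1.        ]] -0.011182824843404531 [[ 0.01383275 -0.99164489  0.12825394  0.50653885]
 [-0.99990002 -0.0140949  -0.00113651  0.02085372]
 [ 0.00293474 -0.1282254  -0.99174071  0.98896353]
 [ 0.          0.          0.          1.        ]]
```

View pics/side0.png

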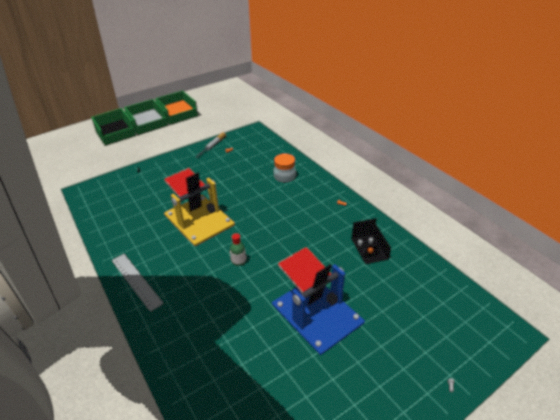

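View pics/top0.png

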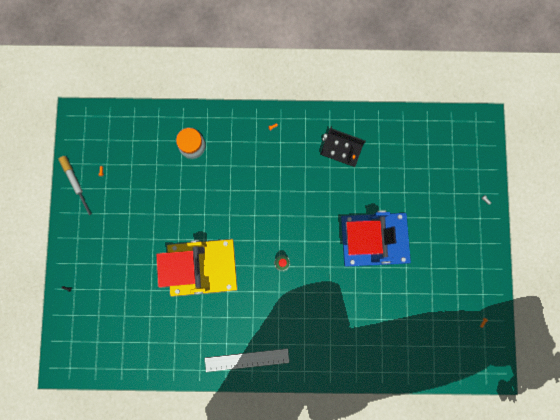

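```bash
python3 - <<'E'
import cv2,numpy as np
a=cv2.imread("pics/top0.png")[225:310,140:250]; b=cv2.imread("pics/side0.png")[160:250,150:250]
cv2.imwrite("pics/z0.png",np.vstack([cv2.resize(a,(388,300),interpolation=2),cv2.resize(b,(388,300),interpolation=2)]))
E
```

```text
(no output)
```

View pics/z0.png

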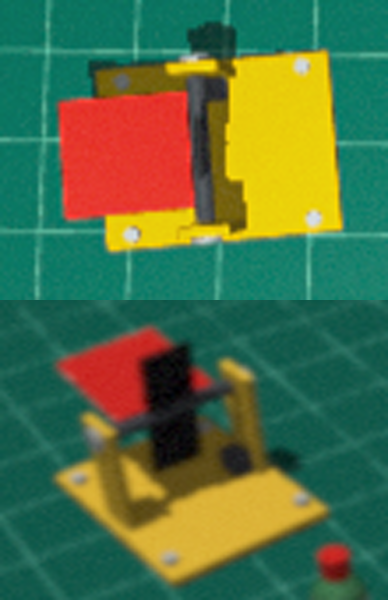

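```bash
cat > h.py <<'E'
import numpy as np,cv2
from workcell import *
from scipy.optimize import least_squares
def proj(d,P):
    T=np.linalg.inv(d["T"]); 
    return cv2.projectPoints(np.asarray(P,float).reshape(-1,1,3),cv2.Rodrigues(T[:3,:3])[0],T[:3,3],d["camera_matrix"],np.array([d["k1"],0,0,0]))[0][:,0]
def ray(d,uv,z):
    p=cv2.undistortPoints(np.array([[uv]],float),d["camera_matrix"],np.array([d["k1"],0,0,0.]))[0,0]
    v=d["T"][:3,:3]@[p[0],p[1],1]; o=d["T"][:3,3]; return o+v*(z-o[2])/v[2]
def W(p,L):
    x,y,a=p[:3];c,s=np.cos(a),np.sin(a); L=np.asarray(L,float)
    return L@np.array([[c,-s,0],[s,c,0],[0,0,1]]).T+[x,y,0]
def edge(th,x,r=.07,off=0): return [x,r*np.cos(th)-off*np.sin(th),.075+r*np.sin(th)+off*np.cos(th)]
E
python3 - <<'E'
from h import *
t=snapshot("top");s=snapshot("side")
ft=[(233,239.2),(237.2,290.2),(170.3,295.9),(167,244.3)]
fs=[(164.2,213.4),(195.9,245.5),(234.5,223.6)]
for q in ft: print(ray(t,q,.008))
for q in fs: print(ray(s,q,.008))
# marker y ~ world +y, x ~ world +x : local corners
C={'rt':[.05,-.065,.008],'rb':[-.05,-.065,.008],'lb':[-.05,.065,.008],'lt':[.05,.065,.008]}
def f(p):
    A=proj(t,W(p,[C['rt'],C['rb'],C['lb'],C['lt'],edge(p[3],.03,off=.003),edge(p[3],-.03,off=.003)]))-np.array(ft+[(156.4,253.9),(158.4,287.4)])
    # side: camera looks from robot side (-x,-y)
    B=proj(s,W(p,[C['lb'],C['rb'],C['rt'],edge(p[3],-.03,off=.003),edge(p[3],.03,off=.003)]))-np.array(fs+[(164.7,179.5),(189.4,168.1)])
    return np.r_[A.ravel(),B.ravel()]
r=least_squares(f,[.41,.16,0,.1]); print(r.x,np.round(r.fun.reshape(-1,2),1))
print(ray(t,(282,263),.068),W(r.x,[0,0,.075]))
E
```

```text
[0.57168083 0.09285051 0.008     ]
[0.47246873 0.08235926 0.008     ]
[0.45967192 0.21217531 0.008     ]
[0.55978436 0.22259557 0.008     ]
[0.45983428 0.21119861 0.008     ]
[0.47437814 0.078598   0.008     ]
[0.57125929 0.09195211 0.008     ]
[0.51603983 0.1522382  0.10484161 0.15985496] [[ 0.  -0.4]
 [ 0.  -0.3]
 [ 0.3  0.1]
 [ 0.2  0.4]
 [ 0.4 -0.5]
 [ 0.5 -0.4]
 [-0.2 -0.1]
 [-1.4 -0.8]
 [ 0.3 -0.5]
 [-0.3 -0.3]
 [-0.6  0.4]]
[ 0.52514319 -0.00274839  0.068     ] [0.51603983 0.1522382  0.075     ]
```

The pictures show the yellow foot at top px x 167–237, y 239–296, with the paddle to its left (world +y). The fit puts the pivot at (0.516, 0.152, 0.075), yaw 6.0°, paddle 0.16 rad, with residuals ≤1.4 px. The plan is to push the upper fin towards -y, then push the white face from the +y side.

```bash
python3 -m pendant '[[0.02,0.048,0,5.1],[0.02,0.048,0,5.1],[0.02,0.048,0,5.1],[0.02,0.048,0,5.1],[0.02,0.048,0,5.1],[0.02,0.048,0,5.1],[0.02,0.048,0,5.1],[0.02,0.048,0,5.1]]' 0; python3 -m pendant '[[0.02,0.048,0,5.1],[0.02,0.048,0,5.1],[0.02,0.048,0,5.1],[0.02,0.048,0,5.1],[0.02,0.048,0,5.1],[0,0,0,0]]'
```

```text
t: 1.2
ee_pos: [0.3849, -0.1092, 0.206]
ee_rot: [[0.911, -0.412, -0.001], [-0.412, -0.911, 0.001], [-0.001, -0.001, -1.0]]
ft_force: [0.1, -0.7, 0.1]
opening: -0.002
t: 1.95
ee_pos: [0.4873, 0.1427, 0.2057]
ee_rot: [[0.999, 0.041, -0.0], [0.041, -0.999, 0.001], [0.0, -0.001, -1.0]]
ft_force: [-0.5, -0.5, -0.9]
opening: 0.001
```

```bash
python3 -m pendant '[[0.013,0.018,0,1.8],[0.013,0.018,0,1.8],[0,0,0,0]]'; python3 - <<'E'
from h import *
for n in("side","top"):
    d=snapshot(n); cv2.imwrite(f"pics/{n}1.png",d["frame"][:,:,::-1])
a=cv2.imread("pics/top1.png")[190:330,110:290]; b=cv2.imread("pics/side1.png")[100:260,110:300]
cv2.imwrite("pics/z1.png",np.hstack([cv2.resize(a,None,fx=2.2,fy=2.2),cv2.resize(b,None,fx=2.1,fy=2.1)[:308]]) )
E
```

```text
t: 2.33
ee_pos: [0.513, 0.1786, 0.2052]
ee_rot: [[0.995, 0.104, -0.002], [0.104, -0.995, -0.0], [-0.002, 0.0, -1.0]]
ft_force: [-0.6, -0.3, -0.3]
opening: -0.004
```

View pics/z1.png

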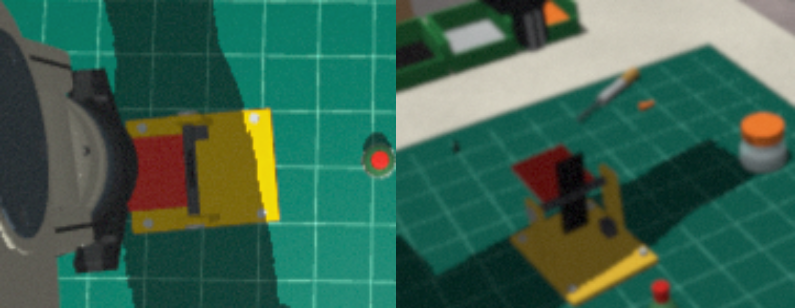

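The tool is in place above the red plate and the marker is untouched. The fin stands clear on the -y side of the fingers, so I can descend.

```bash
python3 -m pendant '[[0,0,-0.025,0],[0,0,-0.025,0],[0,0,-0.025,0],[0,0,-0.014,0],[0,0,0,0]]'; python3 - <<'E'
from h import *
for n in("side",):
    d=snapshot(n); cv2.imwrite(f"pics/{n}2.png",cv2.resize(d["frame"][60:280,80:330,::-1],None,fx=2.4,fy=2.4))
s=get_state()
print(s["ee_pos"],s["ft_force"])
E
```

```text
t: 3.05
ee_pos: [0.5105, 0.1732, 0.116]
ee_rot: [[0.995, 0.096, 0.0], [0.096, -0.995, -0.001], [0.0, 0.001, -1.0]]
ft_force: [-0.6, 0.6, -0.1]
opening: -0.002
[0.51091192 0.17329112 0.11665975] [-0.23183527  0.08985638  0.01353193]
```

View pics/side2.png

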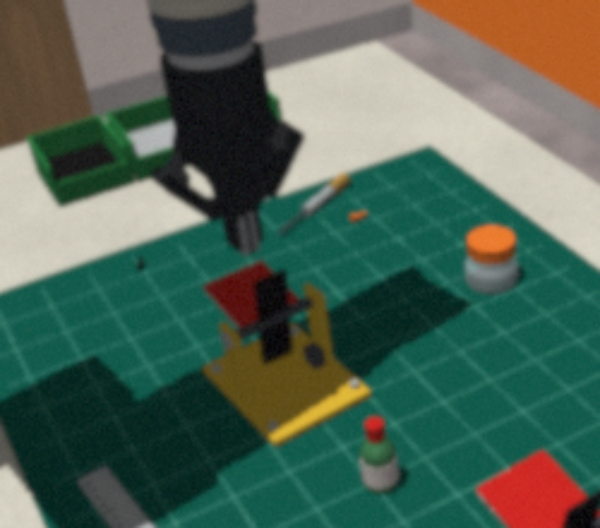

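```bash
python3 - <<'E'
from h import *
d=snapshot("side"); s=get_state(); print(s["t"],proj(d,[s["ee_pos"],[.516,.152,.075],[.516,.152,.123]]))
E
```

```text
3.15 [[184.75323013 172.80364916]
 [194.25641542 193.66677514]
 [190.85176334 174.60136677]]
```

```bash
python3 - <<'E'
from h import *
a=snapshot("side")["frame"][130:220,140:240,::-1]; s=get_state(); print(s["ee_pos"])
a=cv2.convertScaleAbs(a,alpha=1.8,beta=10)
b=snapshot("top")["frame"][190:330,100:260,::-1]; b=cv2.convertScaleAbs(b,alpha=1.8,beta=10)
a=cv2.resize(a,(440,396),interpolation=2); b=cv2.resize(b,(352,308),interpolation=2); b=cv2.copyMakeBorder(b,0,88,0,0,0)
cv2.imwrite("pics/z3.png",np.hstack([a,b]))
E
```

```text
[0.51156493 0.17367862 0.11732287]
```

View pics/z3.png

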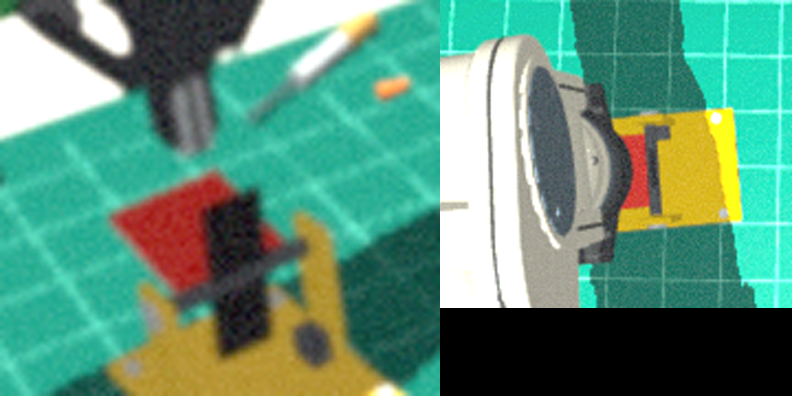

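```bash
python3 - <<'E'
from h import *
d=snapshot("side"); t=snapshot("top")
print(get_state()["ee_pos"],get_state()["opening"])
print(proj(d,[[.513,.1786,.2052],[.513,.1786,.2202],[.513,.1936,.2052]]))
a=cv2.imread("pics/side1.png")[70:150,140:240]; a=cv2.convertScaleAbs(a,alpha=1.8,beta=10)
cv2.imwrite("pics/z4.png",cv2.resize(a,(600,480),interpolation=2))
E
```

```text
[0.51153107 0.1739014  0.11711889] 0.002370582242470716
[[177.48112117 133.55794041]
 [176.21562268 126.63881695]
 [174.43387414 130.46630509]]
```

View pics/z4.png

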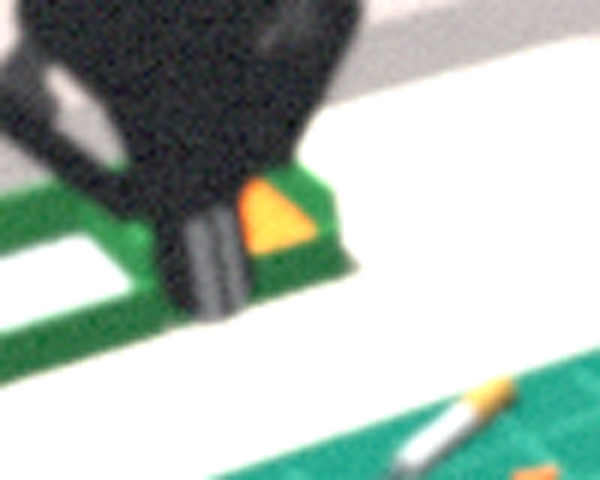

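The measured fingertip px (183,165) is about 7 px above the projected TCP (185,173). Its column agrees, so the shut fingertips seem to sit about 18 mm higher than the TCP. I'll lower further and check this again by picture.

```bash
python3 -m pendant '[[0,0.001,-0.012,0],[0,0,-0.01,0],[0,0,0,0]]'; python3 - <<'E'
from h import *
d=snapshot("side"); s=get_state();e=s["ee_pos"]; print(e,s["ft_force"],proj(d,[e,e+[0,0,.019],[.516,.152,.123]])-[140,130])
a=d["frame"][130:220,140:240,::-1]
a=cv2.convertScaleAbs(a,alpha=1.8,beta=10)
cv2.imwrite("pics/z5.png",cv2.resize(a,(600,540),interpolation=2))
E
```

```text
t: 3.72
ee_pos: [0.5115, 0.1751, 0.0937]
ee_rot: [[0.995, 0.097, 0.003], [0.097, -0.995, -0.0], [0.003, 0.001, -1.0]]
ft_force: [-0.8, -0.3, -0.6]
opening: -0.0
[0.5117125  0.1752012  0.09411671] [-0.62448914  0.653574   -0.02048991] [[46.31211453 51.50296342]
 [44.89463711 43.96790887]
 [50.85176334 44.60136677]]
```

View pics/z5.png

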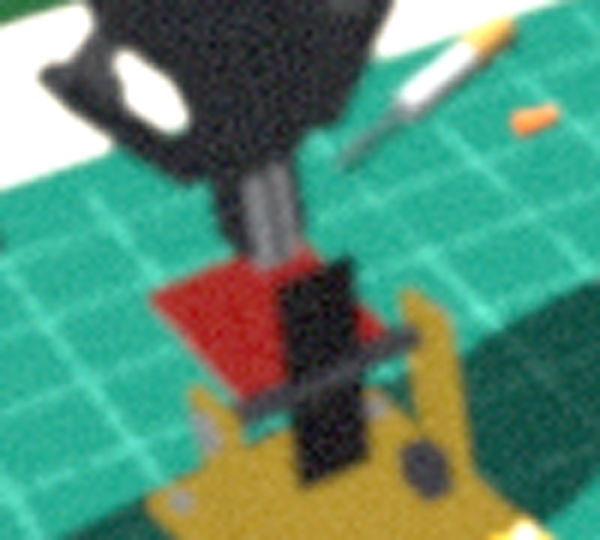

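```bash
python3 -m pendant '[[0.001,-0.006,-0.002,0],[0.001,-0.006,-0.002,0],[0.001,-0.006,0,0],[0.001,-0.005,0,0],[0.0005,-0.005,0,0],[0,0,0,0]]'; python3 - <<'E'
from h import *
d=snapshot("side"); s=get_state();e=s["ee_pos"]; print(e,s["ft_force"])
a=d["frame"][130:220,140:240,::-1]
a=cv2.convertScaleAbs(a,alpha=1.8,beta=10)
cv2.imwrite("pics/z6.png",cv2.resize(a,(600,540),interpolation=2))
E
```

```text
t: 4.53
ee_pos: [0.5169, 0.1451, 0.0903]
ee_rot: [[0.995, 0.097, 0.004], [0.097, -0.995, 0.0], [0.004, 0.0, -1.0]]
ft_force: [-0.5, 0.5, 0.6]
opening: 0.003
[0.51684315 0.1452258  0.09031841] [-0.44839329  1.29677412 -0.11824147]
```

View pics/z6.png

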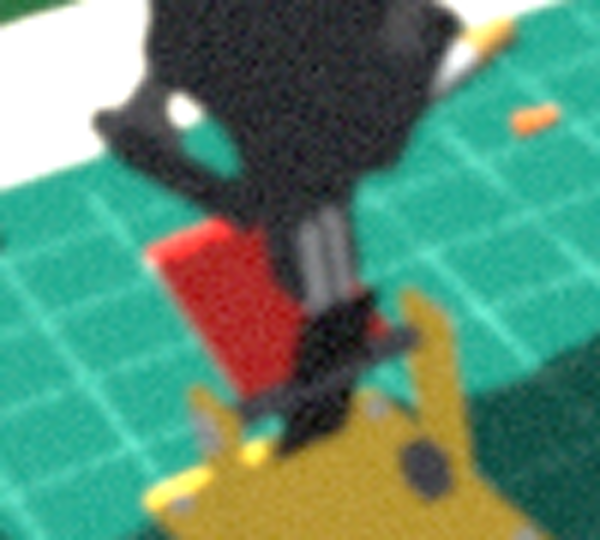

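The fin has tilted and the red plate is rising, with its corner px moved from (152,295) to (147,255). The posts have not moved. Continuing along the arc.

```bash
python3 -m pendant '[[0.0005,-0.004,-0.003,0],[0.0005,-0.004,-0.004,0],[0.0003,-0.003,-0.004,0],[0.0003,-0.003,-0.004,0],[0,0,0,0]]'; python3 - <<'E'
from h import *
d=snapshot("side"); s=get_state();e=s["ee_pos"]; print(e,s["ft_force"])
a=d["frame"][130:220,140:240,::-1]
a=cv2.convertScaleAbs(a,alpha=1.8,beta=10)
cv2.imwrite("pics/z7.png",cv2.resize(a,(600,540),interpolation=2))
E
```

```text
t: 5.2
ee_pos: [0.5187, 0.1303, 0.0744]
ee_rot: [[0.995, 0.097, 0.005], [0.097, -0.995, -0.0], [0.005, 0.001, -1.0]]
ft_force: [-0.2, -0.8, 0.5]
opening: -0.002
[0.51875228 0.13034112 0.07452618] [-0.0347064   0.03982588  0.80375293]
```

View pics/z7.png

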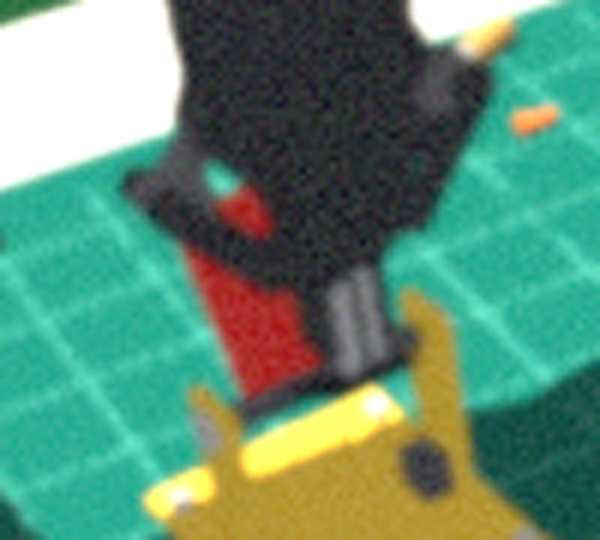

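The plate is at about 60°. Next: retreat up, cross to the +y side, and push on the white face.

```bash
python3 -m pendant '[[0,0,0.02,0],[0,0,0.035,0],[0,0,0.035,0],[-0.002,0.02,0,0],[-0.003,0.025,0,0],[-0.003,0.025,0,0],[-0.001,0.017,0,0],[0,0,0,0]]'; python3 - <<'E'
from h import *
d=snapshot("side"); s=get_state();e=s["ee_pos"]; print(e,s["ft_force"])
a=d["frame"][100:220,120:260,::-1]
a=cv2.convertScaleAbs(a,alpha=1.8,beta=10)
cv2.imwrite("pics/z8.png",cv2.resize(a,(700,600),interpolation=2))
E
```

```text
t: 6.25
ee_pos: [0.5086, 0.2199, 0.1673]
ee_rot: [[0.995, 0.097, 0.004], [0.097, -0.995, -0.0], [0.004, 0.001, -1.0]]
ft_force: [0.8, -0.4, -0.0]
opening: 0.002
[0.50867658 0.21928524 0.16730615] [-0.28049755 -0.2610746  -0.07823598]
```

View pics/z8.png

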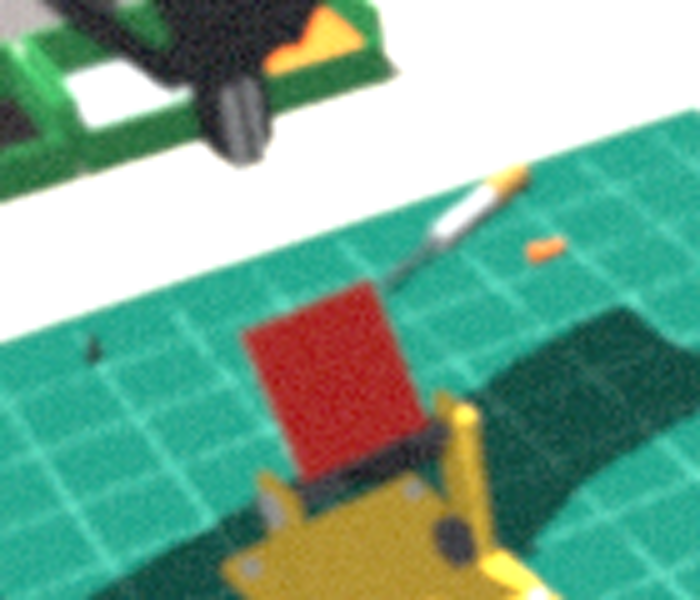

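```bash
cat >> h.py <<'E'
P0=[.516,.1522,.1048]
def fitth(d,pts,th0):
    f=lambda p:(proj(d,W(P0,[edge(p[0],-.03),edge(p[0],.03)]))-np.array(pts)).ravel()
    r=least_squares(f,[th0]); print("th",r.x,r.fun)
def loc():
    s=get_state(); e=s["ee_pos"]-[P0[0],P0[1],0]; c,q=np.cos(P0[2]),np.sin(P0[2])
    print("local x,y",e[0]*c+e[1]*q,-e[0]*q+e[1]*c,"tip h",e[2]+.020-.075,s["ft_force"],s["t"])
E
python3 - <<'E'
from h import *
fitth(snapshot("side"),[(168.6,166.4),(194.6,156.4)],1.); loc()
E
```

```text
th [1.10336031] [ 0.11256316  1.1772752  -0.09134764  0.16817723]
local x,y -0.0002481662866060568 0.06701243891919717 tip h 0.11233242832364358 [0.18099157 0.13270547 0.46978504] 6.35
```

```bash
python3 -m pendant '[[0,0,-0.022,0],[0,0,-0.022,0],[0,0,-0.02,0],[0,0,0,0],[0.0007,-0.007,0,0],[0.0007,-0.007,0,0],[0.0005,-0.005,0,0],[0.0005,-0.005,0,0],[0.0005,-0.005,0,0],[0,0,0,0]]'; python3 - <<'E'
from h import *
d=snapshot("side"); loc()
a=d["frame"][100:220,120:260,::-1]
a=cv2.convertScaleAbs(a,alpha=1.8,beta=10)
cv2.imwrite("pics/z9.png",cv2.resize(a,(700,600),interpolation=2))
E
```

```text
t: 7.6
ee_pos: [0.5143, 0.1836, 0.1052]
ee_rot: [[0.996, 0.091, 0.009], [0.091, -0.996, -0.0], [0.009, 0.001, -1.0]]
ft_force: [0.6, -0.8, -0.2]
opening: 0.002
local x,y 0.001618913072701168 0.031578945860095964 tip h 0.05012161171324671 [0.36954551 0.2535018  0.19609407] 7.65
```

View pics/z9.png

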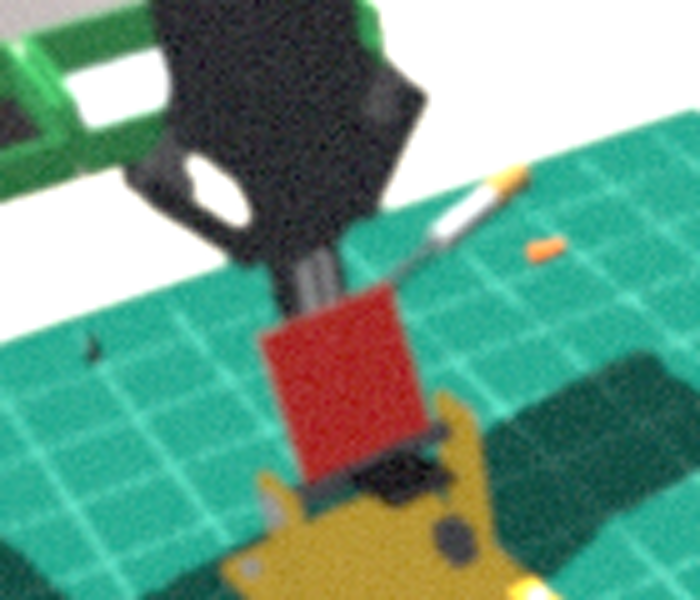

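The fingers are behind the plate on its white side, and the red face has come up to px (260–430, 285–480) in the crop. Carrying on past upright.

```bash
python3 -m pendant '[[0.0005,-0.005,0,0],[0.0005,-0.005,0,0],[0.0005,-0.005,0,0],[0.0005,-0.005,0,0],[0.0005,-0.005,0,0],[0.0005,-0.005,0,0],[0,0,0,0]]'; python3 - <<'E'
from h import *
d=snapshot("side"); loc()
a=d["frame"][100:220,120:260,::-1]
a=cv2.convertScaleAbs(a,alpha=1.8,beta=10)
cv2.imwrite("pics/z10.png",cv2.resize(a,(700,600),interpolation=2))
E
```

```text
t: 8.52
ee_pos: [0.5173, 0.1517, 0.1048]
ee_rot: [[0.996, 0.091, 0.008], [0.091, -0.996, -0.0], [0.008, 0.001, -1.0]]
ft_force: [-0.4, -0.1, 0.3]
opening: 0.0
local x,y 0.00128747100816361 -0.000442037166878126 tip h 0.04983410875354288 [-0.32151499 -0.50028901 -0.28468799] 8.575
```

View pics/z10.png

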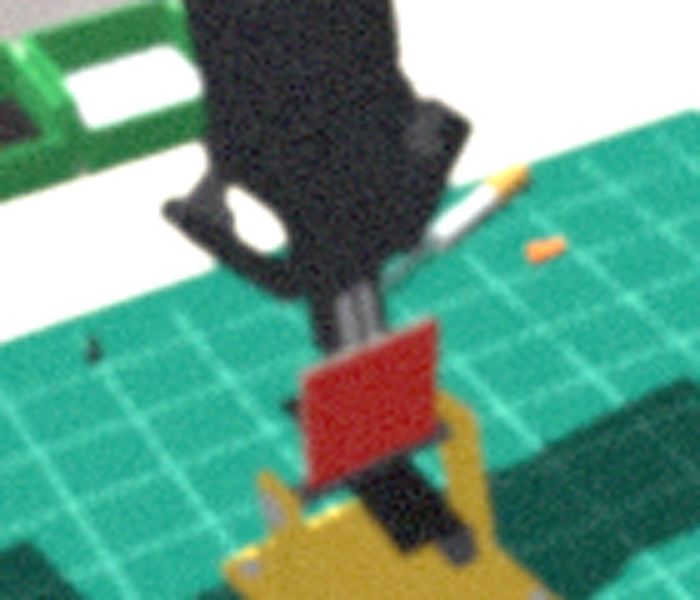

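```bash
python3 -m pendant '[[0.0004,-0.004,-0.001,0],[0.0004,-0.004,-0.001,0],[0.0004,-0.004,-0.001,0],[0.0003,-0.003,-0.002,0],[0.0003,-0.003,-0.002,0],[0.0003,-0.003,-0.002,0],[0.0003,-0.003,-0.002,0],[0,0,0,0]]'; python3 - <<'E'
from h import *
d=snapshot("side"); loc()
a=d["frame"][100:220,120:260,::-1]
a=cv2.convertScaleAbs(a,alpha=1.8,beta=10)
cv2.imwrite("pics/z11.png",cv2.resize(a,(700,600),interpolation=2))
E
```

```text
t: 9.57
ee_pos: [0.5198, 0.1264, 0.0929]
ee_rot: [[0.996, 0.092, 0.008], [0.092, -0.996, -0.0], [0.008, 0.001, -1.0]]
ft_force: [0.6, -0.3, 0.9]
opening: -0.001
local x,y 0.0011077662335122352 -0.02600397765964121 tip h 0.0380226355020063 [-0.31762663  0.15191332 -0.44710961] 9.625
```

View pics/z11.png

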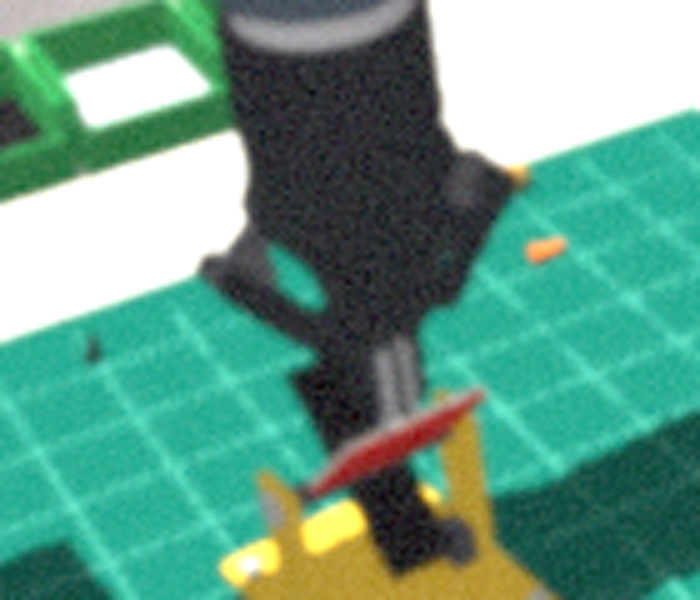

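```bash
python3 -m pendant '[[0.0003,-0.003,-0.003,0],[0.0003,-0.003,-0.003,0],[0.0002,-0.002,-0.004,0],[0.0002,-0.002,-0.004,0],[0.0001,-0.001,-0.004,0],[0.0001,-0.001,-0.003,0],[0,0,0,0]]'; python3 - <<'E'
from h import *
d=snapshot("side"); loc()
a=d["frame"][100:220,120:260,::-1]
a=cv2.convertScaleAbs(a,alpha=1.8,beta=10)
cv2.imwrite("pics/z12.png",cv2.resize(a,(700,600),interpolation=2))
E
```

```text
t: 10.5
ee_pos: [0.5211, 0.1136, 0.0704]
ee_rot: [[0.996, 0.092, 0.008], [0.092, -0.996, -0.001], [0.008, 0.001, -1.0]]
ft_force: [-0.1, -0.3, -0.2]
opening: 0.0
local x,y 0.0010608292756761834 -0.03890234516665074 tip h 0.015558099838009681 [-0.18328764 -0.782502   -0.16744682] 10.55
```

View pics/z12.png

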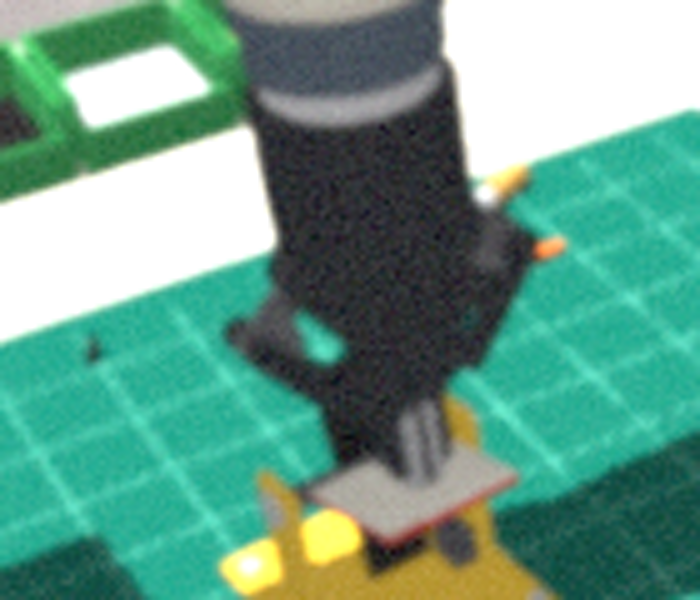

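```bash
python3 - <<'E'
from h import *
d=snapshot("side"); fitth(d,[(197,208.6),(223.4,195.6)],2.9);loc()
for th in (2.8,2.9,3.0,3.14,3.2): print(th,proj(d,W(P0,[edge(th,-.03),edge(th,.03)])).round(1).tolist())
E
```

```text
th [2.87002951] [ 0.65202307 -0.25384891  0.22456222 -0.01266023]
local x,y 0.0011085989236641076 -0.03889981919918122 tip h 0.01567330059934552 [-0.15467435 -0.08623582 -0.2370722 ] 10.6
2.8 [[196.9, 206.1], [223.0, 193.4]]
2.9 [[197.9, 209.3], [223.9, 196.5]]
3.0 [[198.8, 212.4], [224.6, 199.6]]
3.14 [[199.7, 216.4], [225.3, 203.6]]
3.2 [[199.9, 218.0], [225.5, 205.2]]
```

```bash
python3 -m pendant '[[0,-0.001,-0.003,0],[0,-0.001,-0.003,0],[0,0,-0.003,0],[0,0,-0.003,0],[0,0,0,0]]'; python3 - <<'E'
from h import *
d=snapshot("side"); loc()
a=d["frame"][100:220,120:260,::-1]
a=cv2.convertScaleAbs(a,alpha=1.8,beta=10)
cv2.imwrite("pics/z13.png",cv2.resize(a,(700,600),interpolation=2))
E
```

```text
t: 11.22
ee_pos: [0.5213, 0.1116, 0.058]
ee_rot: [[0.996, 0.092, 0.009], [0.092, -0.996, -0.001], [0.009, 0.001, -1.0]]
ft_force: [-0.0, 1.1, -0.6]
opening: -0.002
local x,y 0.0010343751083631706 -0.040918661758252046 tip h 0.0031027067687169896 [-0.92746874  0.26158223  0.5505549 ] 11.275
```

View pics/z13.png

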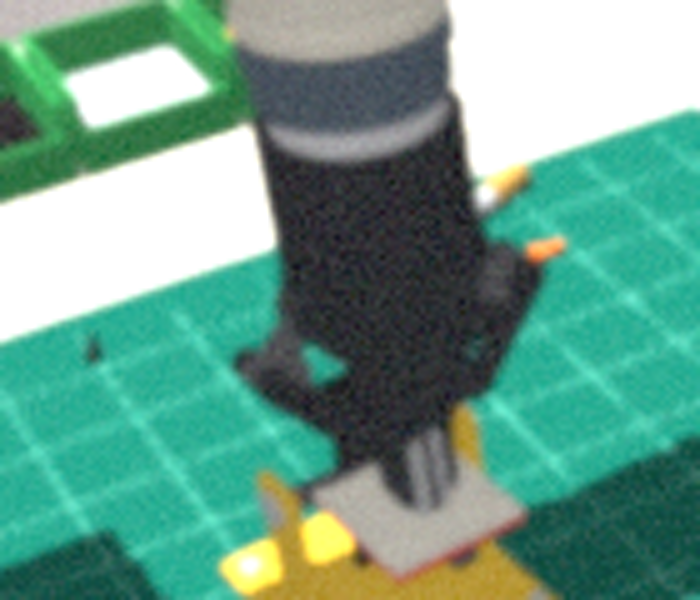

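```bash
python3 -m pendant '[[0,0,-0.0015,0],[0,0,0,0]]'; python3 -m pendant '[[0,0,0.02,0],[0,0,0.03,0],[0,0,0.04,0],[0,0,0.04,0],[0.001,0.03,0.02,0],[0,0.05,0,0],[0,0.05,0,0],[0,0.05,0,0],[0,0,0,0]]'; python3 - <<'E'
from h import *
d=snapshot("side"); t=snapshot("top"); loc()
a=d["frame"][160:250,150:250,::-1]; b=t["frame"][225:310,140:250,::-1]
cv2.imwrite("pics/z14.png",np.vstack([cv2.resize(b,(388,300),interpolation=2),cv2.resize(a,(388,300),interpolation=2)]))
cv2.imwrite("pics/top14.png",t["frame"][:,:,::-1]);cv2.imwrite("pics/side14.png",d["frame"][:,:,::-1])
E
```

```text
t: 11.52
ee_pos: [0.5214, 0.1116, 0.0566]
ee_rot: [[0.996, 0.092, 0.009], [0.092, -0.996, -0.001], [0.009, 0.001, -1.0]]
ft_force: [0.0, -0.3, 0.2]
opening: 0.001
t: 12.65
ee_pos: [0.521, 0.2967, 0.2119]
ee_rot: [[0.996, 0.089, 0.009], [0.089, -0.996, 0.001], [0.009, -0.0, -1.0]]
ft_force: [-0.1, -0.5, 0.3]
opening: -0.0
local x,y 0.020120975807364327 0.14061853299876953 tip h 0.1571184655222604 [1.25821169 0.17321951 0.1891717 ] 12.75
```

View pics/z14.png

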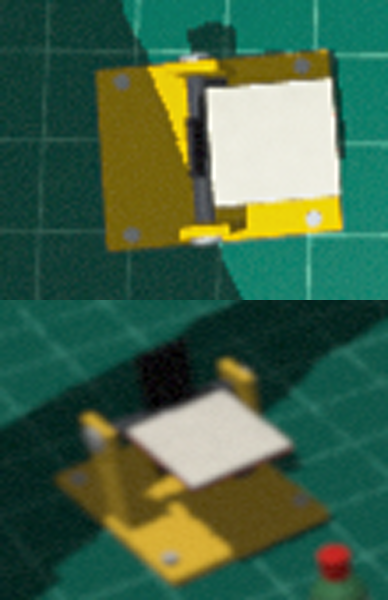

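View pics/top14.png

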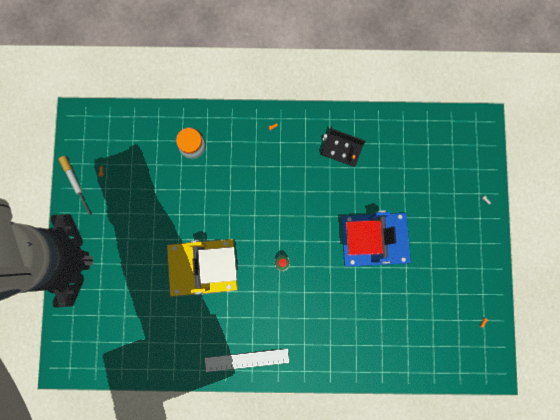

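```bash
python3 - <<'E'
from h import *
d=snapshot("side");t=snapshot("top")
sp=np.array([(199,216),(225.5,203)]);tp=np.array([(140+329/3.527,225+79/3.527),(140+341/3.527,225+195/3.527)])
f=lambda p:np.r_[(proj(d,W(P0,[edge(p[0],-.03,off=-.003),edge(p[0],.03,off=-.003)]))-sp).ravel(),(proj(t,W(P0,[edge(p[0],.03,off=-.003),edge(p[0],-.03,off=-.003)]))-tp).ravel()]
r=least_squares(f,[3.1]);print(r.x,r.fun.round(1))
for th in(3.0,3.08,3.14,3.2,3.25):print(th,f([th]).round(1))
E
```

```text
[3.16162192] [ 0.6 -0.1 -0.3  0.   0.7 -0.6  0.  -0.5]
3.0 [-0.5 -4.9 -1.2 -4.7 -0.4 -0.8 -1.  -0.3]
3.08 [ 0.1 -2.5 -0.7 -2.3  0.3 -0.7 -0.4 -0.4]
3.14 [ 0.5 -0.7 -0.4 -0.6  0.6 -0.6 -0.1 -0.5]
3.2 [ 0.8  0.9 -0.1  1.1  0.8 -0.5  0.1 -0.5]
3.25 [ 1.   2.3 -0.   2.4  0.9 -0.4  0.2 -0.5]
```

The paddle is at 3.16 ± 0.03 rad, which is level with the white face up. The foot corners are at the same pixels as before, and the other objects are unchanged. Handing in.

```bash
python3 - <<'E'
from workcell import *
print(sign_off())
E
```

```text
the job is handed in; nothing more can be done
None
```

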